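# Tap the suction cup central on its parking post

### The job

The tile suction cup has been left sitting off-centre on its short round parking post and could topple off. With closed fingers or a fingertip, push or tap it gently on the edge of its wide round foot until it sits upright and centred on the post, then leave it standing there. Do not pick it up or tip it, do not touch its handle or lever, tap only lightly, and leave the lid and the wedges where they lie.

Things in the scene. Friction and masses are not known exactly. Their poses are not given: they have to be found in the camera images.
- rest: Fixed aluminium parking post on the black tray: square flange 130 x 130 mm, 8 mm thick, with a concentric round post 64 mm across; its flat top is 44 mm above the flange's underside. Origin: centre of the flange's underside, on the post's axis, on the tray floor (6 mm above the work surface). z up; x, y parallel to the flange's sides.
- cup: Loose black suction cup, 200-330 g, on the post's top. Foot: flat rubber disc 96 mm across, upright edge 12 mm high, overhanging the post all round when centred; above, it domes in to 44 mm across at 26 mm height. Slides with ordinary friction. Starts 15-25 mm off the post's axis in any direction; topples if its axis passes the post's edge. Origin: centre of the underside; z up its axis.
- cup_handle: Handle fixed on the suction cup's foot: black stem, 40 mm round head, grey lever (46 x 14 mm) folded flat across its top. The whole cup is 65 mm high from its underside. Origin: on the cup's axis, 26 mm above the underside, where the stem begins. Not to be touched.
- wedge_a: White plastic wedge spacer 46 x 20 mm, 5 to 17 mm high, lying loose on the tray to the left of the post. Origin: centre of its underside. To be left alone.
- wedge_b: Second, equal white wedge spacer, also to the left. Origin: centre of its underside. To be left alone.
- lid: Dented aluminium grout bucket lid, a disc 164 mm in diameter and 10 mm high, lying loose on the tray to the right of the post. Origin: centre of its underside. To be left alone.
- paddle: Fixed mixing paddle lying left to right along the tray's far side, its 14 mm steel shaft in a grey socket block at the right (50 x 60 mm, 66 mm high); shaft axis 50 mm above the tray floor, cage 80 mm across at the left end. Origin: on the tray floor below the shaft, straight ahead of the robot. Keep clear.

How it is judged:
By the outcome, as a careful person would: the job done as asked, in the order asked, and still so for the second after the job is handed in, with the robot touching nothing.
It also fails if it takes over 45 s, if anything falls off the work surface, if the arm or the gripper's body presses on something with over 40 N, if the wrist force passes 120 N, or if a joint passes its speed limit or range.

### The arm

A 7-joint arm with a two-finger parallel gripper is mounted at the origin on the work surface. World frame = base frame: x ahead of the robot, y to its left, z up, the work surface at z = 0. Lengths are in m, angles in rad, forces in N, time in s.
With the tool pointing down it reaches from about 0.425 to 0.8 m from the base axis. Payload 8.3 kg.
Tool frame: the origin (TCP) lies midway between the tips of the shut fingers; the grasp point (between the pads) lies 19 mm behind it (arm.grasp_offset is the z of the grasp point in the tool frame, in m); z points along the fingers, y is the line along which they close (so a half turn about z gives the same grasp; the last joint's range is limited). The gripper opens to 85 mm and grips with 20 to 120 N. Pads are 22 mm wide; open, the fingers measure 114 mm over their backs; the gripper's body (76 mm by 85 mm) begins 54 mm behind the grasp point. The pads swing forward as they close: fully open they stand 13 mm farther back than shut.
Start: joints at [-1.352, 0.383, 0.016, 1.37, -0.006, 1.388, -0.046], TCP at [0.174, 0.6, 0.231] pointing down, gripper open.
Joint ranges: [-2.95, 2.95], [-0.25, 2.06], [-1.52, 1.56], [0.18, 2.33], [-1.44, 4.58], [0.02, 2.06], [-3.01, 3.01]. Speed limits (rad/s): [2.39, 2.39, 3.01, 3.01, 3.14, 3.14, 3.14].

### API

Orientations are given as a rotation vector (axis times angle).
In Python, from workcell import arm gives the robot as it stands.
- The arm moves only by the tool move_arm, never from a script. Its argument "increments" is a list that holds one entry, the list of rows, each a list of 5 numbers: the gripper's target within -1 to 1 (shut at 1, half-way at 0, fully open at -1), then the shift along the tool's x, y, z scaled (see below), then the turn about the tool's z scaled (see below). In form: [[[jaw, x, y, z, twist], ...]]. A call has 1 to 20 rows; each row shifts and turns the commanded pose from where the row before left it, along the tool's axes as they then stand; what a row does not reach is not made up. The controller multiplies each number of a shift by 30 mm and each number of a turn by 5 degrees. A row lasts 1/8 s, in which the tool goes at most 62.5 mm and 10.7 degrees, less where a joint would pass 70% of its speed; a pose out of reach is approached as far as the arm can. A call with a number of a shift or a turn outside -1 to 1 is refused whole. A call with a gripper value outside its range is refused whole. The fingers move at their own pace and stop on an object; "force" is the grip in N (left out, the last holds). Time passes only in rows, so rows that do not move let the fingers close. It gives the time, the measured TCP pose, the force, the opening and the grip force at its end, in the units of the state.
- arm.read_state(): the state, without advancing time (a new reading comes with each control period).
- arm.read_camera(name): name is "scene" or "top" or "wrist"; returns a dict with "img" (420x560x3 uint8, red, green, blue), "fovy" (degrees; the focal length in pixels is half the picture's height over the tangent of half this angle, whatever the lens; pixels are square), "cx", "cy" (the principal point, pixels), "xyz" and "rotation" of the camera in the world. Camera axes: x right, y down, z forward; pixel columns grow to the right and rows downward; lengths in m; the calibration is good to about 2 mm. A picture is of the moment at which its call begins. There is no depth.
- arm.finish_job(): hands the job in; it is judged then, once.
Trained networks look in a picture, given as the dict that the camera call returned (one of the last four; its "shot" number tells which), for a name from the list of things; names that differ only in an ending like _2 or _b are one class to them, and where a whole thing is asked for, a point or a joint stands for the part that bears it (a point fixed in the world has none). Each returns a list of dicts, best first, with "confidence" (0 to 1); they miss things now and then, are a little off and sometimes report something else, mostly with a low value. They report only what shows in the picture. A call takes as long as a camera call.
- arm.spot_in(picture, label): "at" ([column, row] in pixels, amid what is visible of it).
- arm.regions_of(picture, label): "mask" (420x560 bool, what is visible of it) and "at" ([column, row] in pixels, amid what is visible of it).
The state is a dict: "time": time; "qpos": joint angles; "joint_velocities": joint speeds; "effort": joint torques, N m; "tcp_pos": TCP position; "tcp_rot": TCP orientation; "wrist_force": force on the tool from outside, world axes, zero at the start; "ft_torque": the same for the moment, N m; "opening": opening from 0.0 (shut) to 1.0 (fully open); "gripper_force": force on a finger pad.
Only numpy, scipy, OpenCV 4.12 (cv2) and the standard library are available. Lean on these libraries where they do the work, as an engineer would, in place of code of your own. Each camera call takes 0.05 s, during which the arm holds its last target. There are 200 camera calls.

## Working session

There is one attempt and no reset: what is moved stays moved. The work goes in short steps, Python scripts to look and compute and a tool call to move; the robot and the scene stay as the last step left them, time stands still between calls to the robot, and variables do not carry over. Pictures are saved under pics/ and viewed, at most 10 in all, crops included, and the job is handed in when it is done.

Besides the shell and the picture viewer there is one more tool, called after ">>>" as name(argument=value, ...), one argument or row to a line, values as JSON. move_arm: Moves the arm, as the interface text tells. Shifts and turns lie within -1 to 1; 1 stands for 30 mm of shift or 5 degrees of turn. Its arguments: {"type":"object","properties":{"increments":{"type":"array"},"force":{"type":"number"}},"required":["increments"]}

```bash
mkdir -p pics; cat > h.py <<'E'
import numpy as np, cv2
from workcell import arm
def K(p):
    f=p["img"].shape[0]/2/np.tan(np.radians(p["fovy"])/2); return f,p["cx"],p["cy"]
def ray(p,uv,z):
    f,cx,cy=K(p); R=np.array(p["rotation"]); R=R if R.shape==(3,3) else cv2.Rodrigues(R)[0]
    d=R@np.array([(uv[0]-cx)/f,(uv[1]-cy)/f,1]); o=np.array(p["xyz"]); return o+d*(z-o[2])/d[2]
def proj(p,X):
    f,cx,cy=K(p); R=np.array(p["rotation"]); R=R if R.shape==(3,3) else cv2.Rodrigues(R)[0]
    c=(np.atleast_2d(X)-p["xyz"])@R; return np.c_[cx+f*c[:,0]/c[:,2],cy+f*c[:,1]/c[:,2]]
E
python3 - <<'E'
from h import *
s=arm.read_state(); print(s["time"],s["tcp_pos"],s["tcp_rot"],s["opening"])
ims=[]
for n in("top","scene"):
    p=arm.read_camera(n); print(n,p["xyz"],np.round(p["rotation"],3).tolist(),p["fovy"],p["cx"],p["cy"])
    cv2.imwrite(f"pics/{n}0.png",p["img"][:,:,::-1])
    for l in("rest","cup","cup_handle"):
        for r in arm.regions_of(p,l)[:2]:
            ys,xs=np.nonzero(r["mask"]); print(l,r["confidence"],r["at"],len(xs),xs.min(),xs.max(),ys.min(),ys.max())
E
```

```text
0.0 [0.17362843 0.59986803 0.23027452] [-4.41079587e-01 -3.11023153e+00  3.02433364e-03] 1.0014480863392419
top [ 0.57988136 -0.0062715   0.99428482] [-2.193, 2.2, -0.063] 52.01449458544969 271.82978034983387 207.41980661411432
rest 0.67 [229.9, 250.3] 1806 200 259 232 290
cup 0.93 [229.9, 272.0] 1549 208 251 249 293
cup_handle 0.81 [227.3, 273.2] 336 216 238 264 283
scene [ 1.09302546 -0.92805195  0.99323712] [-2.244, -0.545, 0.247] 43.849518874109776 277.00546083516093 212.00247893454153
rest 0.93 [263.1, 206.4] 944 232 289 188 219
cup 0.64 [253.8, 184.9] 756 237 270 166 197
cup_handle 0.68 [253.6, 174.4] 181 247 260 166 183
```

View pics/top0.png

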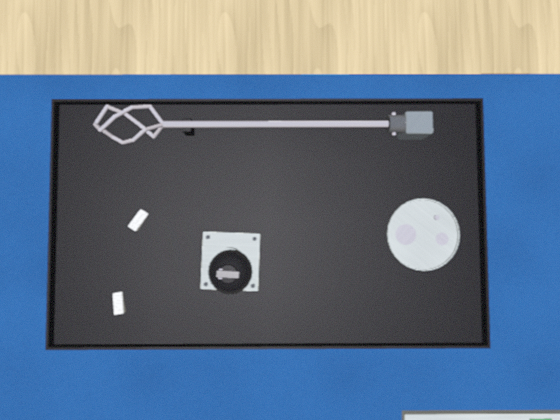

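View pics/scene0.png

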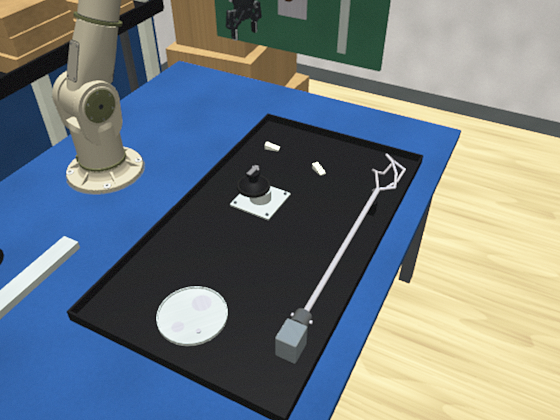

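```bash
cat > meas.py <<'E'
from h import *
from scipy.optimize import least_squares
def hull_model(p,c,zs_r):
    t=np.linspace(0,2*np.pi,90,endpoint=False)
    P=np.concatenate([np.c_[c[0]+r*np.cos(t),c[1]+r*np.sin(t),np.full(90,z)] for z,r in zs_r])
    return P
def fitmask(p,mask,points,x0):
    # match the silhouette hull of the model to the mask hull (edge distances)
    cn=max(cv2.findContours(mask.astype(np.uint8),cv2.RETR_EXTERNAL,cv2.CHAIN_APPROX_NONE)[0],key=len)
    pts=cv2.convexHull(cn)[:,0,:].astype(float)
    def res(x):
        h=cv2.convexHull(proj(p,points(x)).astype(np.float32))
        return [cv2.pointPolygonTest(h,tuple(map(float,q)),True)-.4 for q in pts]
    s=least_squares(res,x0,loss="soft_l1",diff_step=1e-3,f_scale=1.); return s.x,np.sqrt(np.mean(s.fun**2))
def cup(p,mask):
    x0=ray(p,[np.mean(np.nonzero(mask)[1]),np.mean(np.nonzero(mask)[0])],.06)[:2]
    return fitmask(p,mask,lambda x:hull_model(p,x,[(.05,.048),(.062,.048),(.076,.022),(.095,.02),(.113,.02)]),x0)
def rest(p,mask):
    ys,xs=np.nonzero(mask); x0=ray(p,[(xs.min()+xs.max())/2,(ys.min()+ys.max())/2],.014)[:2]
    def pts(x):
        a=x[2]; R=np.array([[np.cos(a),-np.sin(a)],[np.sin(a),np.cos(a)]])
        q=.065*np.array([[1,1],[1,-1],[-1,-1],[-1,1]])@R.T+x[:2]; return np.r_[np.c_[q,np.full(4,.006)],np.c_[q,np.full(4,.014)]]
    return fitmask(p,mask,pts,[*x0,.02])
def look(names=("top","scene")):
    out={}
    for n in names:
        p=arm.read_camera(n)
        for l,f in(("rest",rest),("cup",cup)):
            r=arm.regions_of(p,l)
            if not r: print(n,l,"none"); continue
            m=r[0]["mask"]
            if l=="rest":
                c=arm.regions_of(p,"cup")
                if c and n=="top": m=m|c[0]["mask"] if False else m
            x,e=f(p,m); out[n,l]=x; print(n,l,np.round(x,4),"rms px",round(e,2))
        if (n,"cup") in out and (n,"rest") in out: print("  offset mm",np.round((out[n,"cup"]-out[n,"rest"][:2])*1e3,1))
    return out
if __name__=="__main__":
    import sys; look(sys.argv[1:] or ("top","scene"))
E
python3 meas.py
python3 - <<'E'
from h import *
p=arm.read_camera("top")
cv2.imwrite("pics/t1.png",cv2.resize(p["img"][220:310,180:280,::-1],None,fx=6,fy=6,interpolation=2))
E
```

```text
top rest [ 0.5123  0.0847 -0.0537] rms px 0.58
top cup [0.4923 0.0821] rms px 0.47
  offset mm [-20.   -2.5]
scene rest [ 0.5153  0.0837 -0.0452] rms px 0.55
scene cup [0.4959 0.0804] rms px 0.74
  offset mm [-19.3  -3.3]
```

View pics/t1.png

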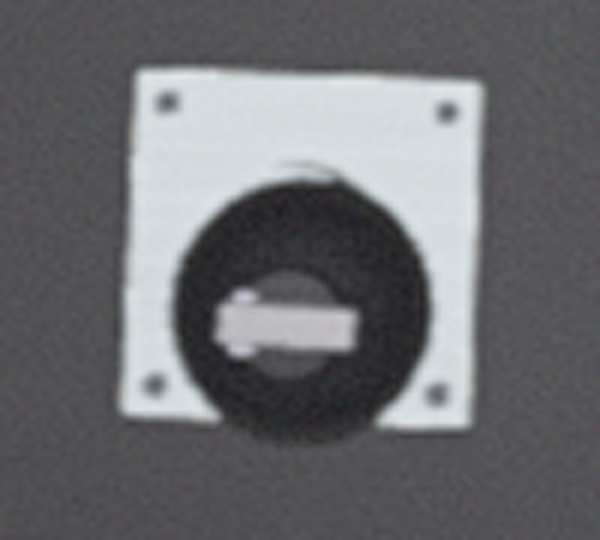

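>>> move_arm(
  increments=[
    [[1,0,0,0,-1],[1,0,0,0,-1],[1,0,0,0,-1],[1,0,0,0,-1],[1,0,0,0,-1],[1,0,0,0,0],[1,0,0,0,0]],
  ],
)

```text
time: 1.72
tcp_pos: [0.1738, 0.6003, 0.2312]
tcp_rot: [0.239, -3.132, 0.0]
wrist_force: [-0.3, 0.4, -0.1]
opening: -0.0
gripper_force: 0.0
```

```bash
cat > go.py <<'E'
from h import *
import sys
s=arm.read_state(); R=cv2.Rodrigues(np.array(s["tcp_rot"]))[0]
print(s["time"],np.round(s["tcp_pos"],4),"x",np.round(R[:,0],3),"z",np.round(R[:,2],3),"open",s["opening"],"F",np.round(s["wrist_force"],1))
for a in sys.argv[1:]:
    t=np.array(eval(a)); print(a,"units",np.round(R.T@(t-s["tcp_pos"])/.03,2),"mm",np.round(R.T@(t-s["tcp_pos"])*1e3,1))
E
python3 go.py "(.42,.16,.231)" "(.421,.07,.231)"
```

```text
1.725 [0.1738 0.6003 0.2312] x [-0.988 -0.152  0.   ] z [-0. -0. -1.] open -0.00017387320260677896 F [-0.3  0.4 -0.1]
(.42,.16,.231) units [-5.880e+00 -1.575e+01  1.000e-02] mm [-1.765e+02 -4.726e+02  3.000e-01]
(.421,.07,.231) units [-5.460e+00 -1.872e+01  1.000e-02] mm [-1.638e+02 -5.617e+02  3.000e-01]
```

>>> move_arm(
  increments=[
    [[1,-0.6,-0.98,0,0],[1,-0.6,-0.98,0,0],[1,-0.6,-0.98,0,0],[1,-0.6,-0.98,0,0],[1,-0.6,-0.98,0,0],[1,-0.6,-0.98,0,0],[1,-0.6,-0.98,0,0],[1,-0.6,-0.98,0,0],[1,-0.6,-0.98,0,0],[1,0,-0.98,0,0],[1,0,-0.98,0,0],[1,0,-0.98,0,0],[1,0,-0.98,0,0],[1,0,-0.98,0,0],[1,0,-0.98,0,0],[1,0,-0.98,0,0],[1,0,-0.98,0,0],[1,0,-0.98,0,0],[1,0,-0.98,0,0],[1,0,0,0,0]],
  ],
)

```text
time: 4.22
tcp_pos: [0.4202, 0.0712, 0.2316]
tcp_rot: [-0.234, 3.132, 0.0]
wrist_force: [-0.3, 0.8, 0.9]
opening: -0.001
gripper_force: 0.0
```

```bash
python3 go.py "(.421,.07,.13)" "(.421,.07,.054)"; python3 meas.py scene; python3 - <<'E'
from h import *
a=arm.read_camera("wrist")["img"];b=arm.read_camera("scene")["img"][60:270,140:420]
cv2.imwrite("pics/w2.png",np.hstack([cv2.resize(a,(400,300)),cv2.resize(b,(400,300))])[:,:,::-1])
E
```

```text
4.225 [0.4202 0.0712 0.2316] x [-0.989 -0.149 -0.001] z [ 0.001  0.    -1.   ] open -0.0012469342725432617 F [-0.3  0.8  0.9]
(.421,.07,.13) units [-0.02 -0.04  3.39] mm [ -0.6  -1.3 101.6]
(.421,.07,.054) units [-0.02 -0.04  5.92] mm [ -0.5  -1.3 177.6]
scene rest [ 0.5147  0.0833 -0.0423] rms px 0.36
scene cup [0.4959 0.0801] rms px 0.68
  offset mm [-18.8  -3.2]
```

View pics/w2.png

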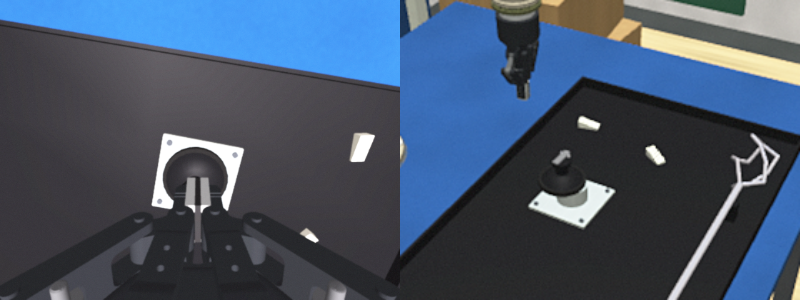

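>>> move_arm(
  increments=[
    [[1,0,0,0.9,0],[1,0,0,0.9,0],[1,0,0,0.9,0],[1,0,0,0.9,0],[1,0,0,0.9,0],[1,0,0,0.9,0],[1,0,0,0.5,0],[1,0,0,0,0],[1,0,0,0,0]],
  ],
)

```text
time: 5.65
tcp_pos: [0.4205, 0.0736, 0.0551]
tcp_rot: [-0.243, 3.131, 0.0]
wrist_force: [-0.4, 0.5, -0.4]
opening: 0.002
gripper_force: 0.0
```

```bash
python3 go.py "(.4357,.0723,.054)" "(.4555,.0753,.054)"; python3 - <<'E'
from h import *
p=arm.read_camera("wrist");a=p["img"];b=arm.read_camera("scene")["img"][110:230,190:350]
print(p["xyz"])
cv2.imwrite("pics/w3.png",np.hstack([cv2.resize(a,(400,300)),cv2.resize(b,(400,300))])[:,:,::-1])
E
```

```text
5.65 [0.4205 0.0736 0.0551] x [-0.988 -0.154 -0.001] z [ 0.001  0.    -1.   ] open 0.002248754040975472 F [-0.4  0.5 -0.4]
(.4357,.0723,.054) units [-0.49 -0.12  0.04] mm [-14.8  -3.7   1.1]
(.4555,.0753,.054) units [-1.16 -0.12  0.04] mm [-34.9  -3.7   1.1]
[0.34658661 0.06191209 0.19814379]
```

View pics/w3.png

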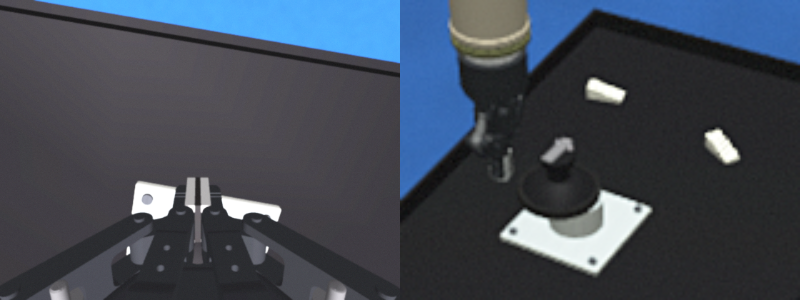

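>>> move_arm(
  increments=[
    [[1,-0.1,-0.06,0.04,0],[1,-0.1,-0.06,0,0],[1,-0.1,0,0,0],[1,-0.06,0,0,0],[1,0,0,0,0]],
  ],
)

```text
time: 6.38
tcp_pos: [0.4311, 0.0715, 0.053]
tcp_rot: [0.243, -3.132, 0.0]
wrist_force: [0.5, 0.1, 0.0]
opening: -0.001
gripper_force: 0.0
```

>>> move_arm(
  increments=[
    [[1,-0.05,0,0,0],[1,-0.05,0,0,0],[1,-0.05,0,0,0],[1,-0.05,0,0,0],[1,-0.05,0,0,0],[1,0,0,0,0]],
  ],
)

```text
time: 7.12
tcp_pos: [0.4386, 0.0726, 0.0531]
tcp_rot: [0.243, -3.132, 0.0]
wrist_force: [-2.1, 0.4, -0.1]
opening: 0.002
gripper_force: 0.8
```

```bash
python3 go.py "(.4555,.0753,.054)";python3 meas.py
```

```text
7.125 [0.4386 0.0726 0.0531] x [-0.988 -0.154  0.   ] z [-0. -0. -1.] open 0.0019236525329777508 F [-2.1  0.4 -0.1]
(.4555,.0753,.054) units [-0.57  0.   -0.03] mm [-17.2   0.   -0.9]
top rest [ 0.5112  0.0857 -0.041 ] rms px 0.47
top cup [0.4968 0.0821] rms px 0.21
  offset mm [-14.3  -3.6]
scene rest [0.5145 0.0823 0.0067] rms px 0.8
scene cup none
```

>>> move_arm(
  increments=[
    [[1,-0.05,0,0,0],[1,-0.05,0,0,0],[1,-0.05,0,0,0],[1,-0.05,0,0,0],[1,-0.05,0,0,0],[1,-0.05,0,0,0],[1,-0.05,0,0,0],[1,0,0,0,0]],
  ],
)

```text
time: 8.52
tcp_pos: [0.4491, 0.0743, 0.0531]
tcp_rot: [-0.243, 3.132, -0.0]
wrist_force: [-0.7, -0.3, 0.0]
opening: 0.002
gripper_force: 0.3
```

```bash
python3 go.py "(.4555,.0753,.054)";python3 meas.py
```

```text
8.525 [0.4491 0.0743 0.0531] x [-0.988 -0.154 -0.   ] z [ 0. -0. -1.] open 0.0023227094554412703 F [-0.7 -0.3  0. ]
(.4555,.0753,.054) units [-0.22  0.   -0.03] mm [-6.5  0.1 -0.9]
top rest [ 0.5125  0.0859 -0.0727] rms px 0.75
top cup [0.5069 0.0841] rms px 0.58
  offset mm [-5.6 -1.8]
scene rest [ 0.515   0.0833 -0.0313] rms px 0.32
scene cup [0.5101 0.0808] rms px 0.68
  offset mm [-4.9 -2.5]
```

>>> move_arm(
  increments=[
    [[1,-0.05,0,0,0],[1,-0.05,0,0,0],[1,-0.04,0,0,0],[1,0,0,0,0],[1,0.3,0,0,0],[1,0.5,0,0,0],[1,0,0,-0.9,0],[1,0,0,-0.9,0],[1,0,0,-0.9,0],[1,0.5,0,-0.9,0],[1,0.5,0,-0.9,0],[1,0,0,0,0],[1,0,0,0,0]],
  ],
)

```text
time: 10.55
tcp_pos: [0.3992, 0.0665, 0.1875]
tcp_rot: [0.243, -3.132, -0.0]
wrist_force: [0.1, 0.2, -1.2]
opening: -0.001
gripper_force: 0.0
```

```bash
python3 go.py "(.4555,.0753,.054)";python3 meas.py; python3 meas.py; python3 - <<'E'
from h import *
b=arm.read_camera("top")["img"][220:310,180:280];a=arm.read_camera("scene")["img"][150:235,215:310]
cv2.imwrite("pics/w4.png",np.hstack([cv2.resize(a,(400,360),interpolation=2),cv2.resize(b,(400,360),interpolation=2)])[:,:,::-1])
E
```

```text
10.55 [0.3992 0.0665 0.1875] x [-0.988 -0.154  0.   ] z [-0.  0. -1.] open -0.0014846516300075097 F [ 0.1  0.2 -1.2]
(.4555,.0753,.054) units [-1.9  -0.    4.45] mm [-57.   -0.  133.5]
top rest [ 0.5103  0.0863 -0.0442] rms px 0.78
top cup [0.5112 0.085 ] rms px 0.24
  offset mm [ 1.  -1.3]
scene rest [ 0.5152  0.083  -0.0479] rms px 0.59
scene cup [0.5141 0.0829] rms px 0.46
  offset mm [-1.1 -0.1]
top rest [ 0.5123  0.0855 -0.0425] rms px 0.42
top cup [0.5104 0.0843] rms px 0.34
  offset mm [-2.  -1.2]
scene rest [ 0.5147  0.0811 -0.0146] rms px 0.6
scene cup [0.5156 0.0838] rms px 0.56
  offset mm [0.9 2.6]
```

View pics/w4.png

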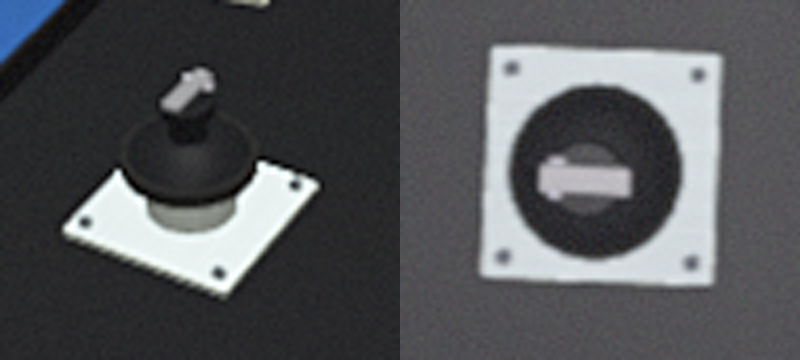

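The cup now stands upright and close to centred: in the top crop the foot lies wholly inside the flange. I'll check it once more by direct thresholding.

```bash
python3 - <<'E'
from meas import *
ps=[arm.read_camera("top") for _ in range(6)]; p=ps[0]
g=np.mean([q["img"].mean(2) for q in ps],0)[215:310,185:280].astype(np.float32)
S=8;G=cv2.resize(g,None,fx=S,fy=S,interpolation=cv2.INTER_CUBIC)
m=(G>130).astype(np.uint8); n,l,st,_=cv2.connectedComponentsWithStats(m); k=1+np.argmax(st[1:,4])
cn=max(cv2.findContours((l==k).astype(np.uint8),cv2.RETR_EXTERNAL,cv2.CHAIN_APPROX_NONE)[0],key=cv2.contourArea)
filled=cv2.drawContours(np.zeros_like(m),[cn],-1,1,-1)
# rest: square centre from minAreaRect
def full(q): return (np.array(q)+.5)/S-.5+[185,215]
rc=cv2.minAreaRect(cn); R=ray(p,full(rc[0]),.0135)
# cup: inner hole relative to flange brightness
h=((G<110)&(filled>0)).astype(np.uint8)
c=max(cv2.findContours(h,cv2.RETR_EXTERNAL,cv2.CHAIN_APPROX_NONE)[0],key=cv2.contourArea)
(cc,ax,_)=cv2.fitEllipse(cv2.convexHull(c)); 
# expected ellipse for given cup position -> invert: silhouette hull of the foot
def ell(x): return np.array(cv2.fitEllipse(cv2.convexHull(proj(p,hull_model(p,x,[(.05,.048),(.062,.048)])).astype(np.float32)))[0])
s=least_squares(lambda x:ell(x)-full(cc),R[:2],diff_step=1e-3)
print("rest",np.round(R,4),"size px",np.array(rc[1])/S,"cup",np.round(s.x,4),"axes px",np.array(ax)/S,"off mm",np.round((s.x-R[:2])*1e3,2))
E
```

```text
rest [0.5114 0.085  0.0135] size px [59.1763916  59.12201691] cup [0.5112 0.0839] axes px [42.76005936 43.33662415] off mm [-0.16 -1.16]
```

```bash
python3 -c "
from workcell import arm
print(arm.finish_job())"
```

```text
the job is handed in; nothing more can be done
None
```

The suction cup stands upright on its post, about 1 mm off centre by the last top-camera measurement; only its foot's edge was pushed, gently, and I handed the job in with the arm clear.

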